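Open the drop-front bread bin onto its pull-out supports

TASK

Open the wooden bread bin so that its front flap serves as a shelf. First pick up the spice jar that stands in the way in front of the bin and set it upright on the worktop out of the flap's way; then pull both slide-out supports fully out, turn the latch knob a full quarter turn clockwise to release the flap, and swing the flap forward and gently down until it lies level on both supports. Do not disturb the lemon, the garlic or the salt shaker.

Things in the scene. Friction and masses are not known exactly. Their poses are not given: they have to be found in the camera images.
- bread_bin: Fixed slant-front wooden bread bin, 220 (x) x 294 (y) x 230 (z) mm. Origin: centre of its underside on the worktop; front faces its own -x (the robot), +y is its left seen from the robot, z up. Lower 100 mm of the front upright, at x = -0.110; above it the closed flap leans back 45 degrees to the flat top, which carries a match box. Supports slide out of the upright front at y = +-0.115.
- flap_hinge (a point): Middle of the flap's hinge line (along the bin's y), at x = -0.110, z = 0.100 of the bin. Turns with the flap: z points from hinge to free edge, -x is the outward normal of the outer face, which carries the knob. Flap 150 mm long, 262 wide, 14 thick: outer face at x = 0 of this point (with a 3 mm trim frame), inner face at x = +0.014.
- flap_edge (a point): Middle of the flap's free edge: 150 mm from the hinge, half-way through its thickness.
- flap (a joint): Flap angle, rad: 0 closed (leaning back 45 degrees), 0.785 upright, 2.356 level, pointing to the front. Hinge friction 0.3 N m (damping 0.12 N m s) holds it wherever it is left. Supports that are out stop it about level (2.35 to 2.38); without them it can sink to 2.8. The latch blocks it (within about 0.05) until the knob is turned past about 1.3.
- latch (a joint): Latch knob angle, rad: near 0 latched, bar along the hinge line; 1.571 (stop) released, bar up and down the slope. Opens clockwise seen facing the flap; friction 0.08 N m. A steel tongue on the flap's inner side turns with it, reaching 33 mm behind the outer face and 48 mm from the axis: up the slope when latched, sideways when released.
- latch_grip (a point): Grip point of the steel latch knob, on its axis, 26 mm outside the flap's outer face, 122 mm up the slope from the hinge. Turns with knob and flap: x points into the flap along the knob axis, y along the bar. Bar 46 mm long, 12 wide, standing 5 to 33 mm off the flap on a 38 mm round base 6 thick. Opening turns the point by +1.571 rad about its own +x.
- support_left (a joint): How far the left support (bin y = +0.115) is pulled out, m: 0 = in, 0.100 = fully out (stop). Slides along the bin's -x, friction 1.5 N, stays where left.
- support_right (a joint): The same for the right support (bin y = -0.115).
- support_left_knob (a point): Centre of the left support's round steel knob: 22 mm in diameter, 20 mm long along the bin's x, on a 12 mm diameter neck; 85 mm above the worktop, 22 mm in front of the end of the wooden support (20 mm wide, 27 high, top at z = 0.099).
- support_right_knob (a point): The same for the right support.
- spice_jar: Spice jar standing in front of the bin, loose: upright round glass jar with a dark cap, 41 mm in diameter, 105 mm high, about 0.11 kg. Origin: centre of its underside, z up. Free worktop to set it on: x from 0.36; to the right (y < -0.2) only up to x = 0.45, where a tall dish rack begins; a wall stands at y = +0.42; wall cabinets hang 0.53 m above the worktop from about x = 0.62.
- lemon: Loose lemon, 83 x 58 x 58 mm; bystander. Origin: underside centre.
- garlic: Loose garlic bulb, 53 x 54 x 53 mm; bystander. Origin: underside centre.
- salt_shaker: Loose small salt shaker, 44 mm in diameter, 90 mm high; bystander. Origin: underside centre.
Mind the look-alikes: they are no part of the job. What is shaped like the spice_jar but purple or red is not meant.

How it is judged:
By the outcome, as a careful person would: the job done as asked, in the order asked, and still so for the second after the job is handed in, with the robot touching nothing.
It also fails if it takes over 72 s, if anything falls off the work surface, if the arm or the gripper's body presses on something with over 40 N, if the wrist force passes 120 N, or if a joint passes its speed limit or range.

ROBOT

A 6-joint arm with a two-finger parallel gripper is mounted at the origin on a cart in front of the work surface, level with it; the furniture and walls round the work are solid. World frame = base frame: x ahead of the robot, y to its left, z up, the work surface at z = 0. Lengths are in m, angles in degrees, forces in N, time in s.
With the tool pointing down it reaches from about 0.3 to 0.75 m from the base axis. Payload 8.5 kg.
Tool frame: the origin (TCP) lies at the very end of the fingers, on their centre line; the grasp point (between the pads) lies env.pinch_z behind it (env.pinch_z is the distance from the TCP to the grasp point, in m); z points along the fingers, y is the line along which they close (so a half turn about z gives the same grasp; the last joint's range is limited). The gripper opens to 85 mm and grips with 20 to 120 N. Pads are 22 mm wide; open, the fingers measure 114 mm over their backs; the gripper's body (76 mm by 85 mm) begins 54 mm behind the grasp point. The pads swing forward as they close: fully open they stand 13 mm farther back than shut.
Start: joints at [-75.705, 21.807, 74.336, -0, 83.858, -12.336], TCP at [0.247, -0.492, 0.206] pointing down, gripper open.
Joint ranges: [-178.18, 178.18], [-50.72, 133.34], [12.68, 142.11], [-81.47, 261.47], [9.98, 163.14], [-165.26, 165.26]. Speed limits (degrees/s): [136.94, 136.94, 180, 180, 180, 180].

INTERFACE

Orientations are given as a 3x3 rotation matrix whose columns are the frame's x, y, z axes.
In Python, from rig import telemetry, get_image, env gives the robot as it stands. The module is installed in compiled form; this text tells all that it offers.
- The arm moves only by the tool apply_moves, never from a script. Its argument "series" is a list of rows, each a list of 7 numbers: the shift along the tool's x, y, z in mm, then the turn, a rotation vector about the tool's x, y, z in degrees, then the opening, from 0 (shut) to 1 (fully open). A call has 1 to 12 rows; each row shifts and turns the commanded pose from where the row before left it, along the tool's axes as they then stand; what a row does not reach is not made up. A row lasts 1/8 s, in which the tool goes at most 62.5 mm and 10.7 degrees, less where a joint would pass 70% of its speed; a pose out of reach is approached as far as the arm can. A call with a gripper value outside its range is refused whole. The fingers move at their own pace and stop on an object; "grip_force" is the grip in N (left out, the last holds). Time passes only in rows, so rows that do not move let the fingers close. It gives the time, the measured TCP pose, the force, the opening and the grip force at its end, in the units of the state.
- telemetry.observe(): the state, without advancing time (a new reading comes with each control period).
- get_image(name): name is "scene" or "top"; returns a dict with "frame" (400x640x3 uint8, red, green, blue), "z_map" (400x640 float32, m along the optical axis (not along the pixel's ray), 0 where there is no reading), "vertical_fov" (degrees; the focal length in pixels is half the picture's height over the tangent of half this angle, whatever the lens; pixels are square), "cx", "cy" (the principal point, pixels), "eye" and "attitude" of the camera in the world. Camera axes: x right, y up, looking along -z (the intrinsics and any distortion apply to the point x, -y, -z); pixel columns grow to the right and rows downward; lengths in m; the calibration is good to about 2 mm. A picture is of the moment at which its call begins.
- env.close_job(): hands the job in; it is judged then, once.
The state is a dict: "time_s": time; "q": joint angles; "qvel": joint speeds; "joint_efforts": joint torques, N m; "position": TCP position; "tool_rot": TCP orientation; "ft_force": force on the tool from outside, world axes, zero at the start; "wrist_torque": the same for the moment, N m; "grip_width": finger opening in m; "gripper_force": force on a finger pad.
Only numpy, scipy, OpenCV 4.12 (cv2) and the standard library are available. Lean on these libraries where they do the work, as an engineer would, in place of code of your own. Each camera call takes 0.05 s, during which the arm holds its last target. There are 200 camera calls.

## Working session

There is one attempt and no reset: what is moved stays moved. The work goes in short steps, Python scripts to look and compute and a tool call to move; the robot and the scene stay as the last step left them, time stands still between calls to the robot, and variables do not carry over. Pictures are saved under pics/ and viewed, at most 10 in all, crops included, and the job is handed in when it is done.

Besides the shell and the picture viewer there is one more tool, called after "Request:" in YAML: its name, and indented under it one key for each argument. apply_moves: Moves the arm, as the interface text tells. Its arguments: {"type":"object","properties":{"series":{"type":"array"},"grip_force":{"type":"number"}},"required":["series"]}

```bash
mkdir -p pics; cat > h.py <<'E'
import numpy as np, cv2
from rig import telemetry, get_image, env
def cloud(im):
    z=im["z_map"].astype(float);f=200/np.tan(np.radians(im["vertical_fov"])/2)
    v,u=np.mgrid[:400,:640]
    p=np.stack([(u-im["cx"])/f*z,-(v-im["cy"])/f*z,-z],-1)
    A=np.array(im["attitude"]);
    return p@A.T+np.array(im["eye"])
E
python3 - <<'E'
from h import *
for n in("scene","top"):
    im=get_image(n);cv2.imwrite(f"pics/{n}0.png",im["frame"][:,:,::-1]);np.savez(f"{n}0.npz",P=cloud(im),z=im["z_map"],f=im["frame"])
    print(n,{k:v for k,v in im.items() if k not in("frame","z_map")})
print(telemetry.observe(),env.pinch_z)
E
```

```text
scene {'vertical_fov': 46.99198992040807, 'cx': 323.7433756371567, 'cy': 196.90261250982053, 'eye': array([-0.34883529, -0.7728366 ,  0.74416543]), 'attitude': array([[ 0.62035337,  0.3727789 , -0.69007071],
       [-0.78419336,  0.27883605, -0.55433856],
       [-0.01422913,  0.88503466,  0.46530762]])}
top {'vertical_fov': 51.296645300908196, 'cx': 316.5851606907528, 'cy': 200.86074900614534, 'eye': array([ 0.27403636, -0.06046122,  1.64595361]), 'attitude': array([[ 0.01988713,  0.98516142, -0.17047425],
       [-0.99978953,  0.01873626, -0.00835733],
       [-0.00503927,  0.17060457,  0.98532669]])}
{'time_s': 0.1, 'q': array([-7.57045895e+01,  2.18373862e+01,  7.43790861e+01,  3.30810186e-04,
        8.38592091e+01, -1.23368854e+01]), 'qvel': array([-0.00644038, -0.08820204, -0.10215119, -0.0101698 ,  0.03010501,
       -0.02538495]), 'joint_efforts': array([ 5.24075222e-03, -4.49222946e+01, -2.31654328e+01, -9.54978168e-05,
        3.69128800e-03,  1.90806867e-05]), 'position': array([ 0.24645932, -0.49135559,  0.20527894]), 'tool_rot': array([[ 8.93902031e-01,  4.48262263e-01, -3.20593183e-04],
       [ 4.48262285e-01, -8.93901159e-01,  1.28140691e-03],
       [ 2.87827741e-04, -1.28916207e-03, -9.99999128e-01]]), 'ft_force': array([ 0.24305691,  0.58831252, -0.75261025]), 'wrist_torque': array([-0.04296954,  0.01358423, -0.01821759]), 'gripper_force': 0.0, 'grip_width': 0.08531784649476368} 0.0187
```

View pics/scene0.png

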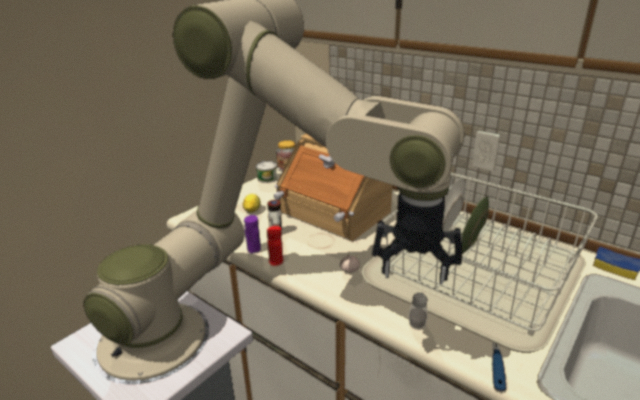

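View pics/top0.png

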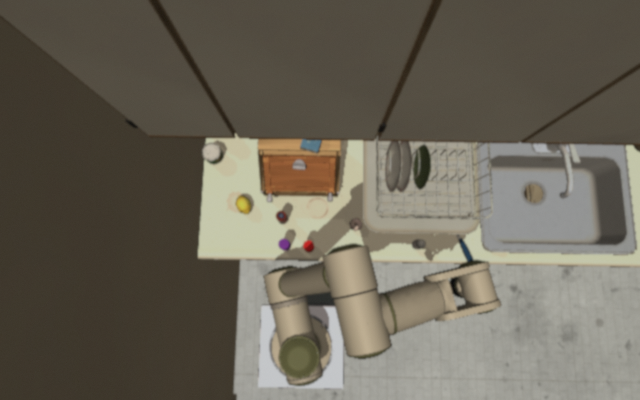

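The scene view shows three jars of the same shape: purple (252,235), red (275,245) and a glass one with a dark cap (274,213). In the top view they are at (285,244), (308,246) and (282,216). The dark-capped one fits the spice jar, and it is the one right in front of the bin. I'll confirm it in an enlarged crop and measure at the same time.

```bash
python3 - <<'E'
from h import *
s=np.load("scene0.npz");t=np.load("top0.npz")
a=cv2.resize(s["f"][130:280,220:400],None,fx=3,fy=3,interpolation=2)[:450,:]
b=cv2.resize(t["f"][130:255,190:370],None,fx=3,fy=3,interpolation=2)
c=np.zeros((450,800,3),np.uint8)
a=cv2.resize(a,(400,333));b=cv2.resize(b,(400,278));c[:333,:400]=a;c[:278,400:]=b
cv2.imwrite("pics/crop.png",c[:340,:,::-1])
P=t["P"]
for n,(u,v) in dict(cap=(282,216),purple=(285,244),red=(308,246),lemon=(243,204),garlic=(355,225),salt=(419,243),knobL=(269,198),knobR=(338,198),latch=(299,164),bread_top=(275,145),corner=(212,153),ring=(317,208)).items():
    q=P[v-3:v+4,u-3:u+4].reshape(-1,3);k=q[:,2].argmax();print(n,P[v,u].round(3),'max',q[k].round(3))
# flap plane & bin: points
for nm,P in(("top",t["P"]),("scene",s["P"])):
    m=(P[...,2]>.11)&(P[...,2]<.2)&(P[...,0]>.4)&(P[...,0]<.7)&(P[...,1]>-.2)&(P[...,1]<.35)
    pts=P[m];best=0
    rng=np.random.default_rng(0)
    for _ in range(400):
        q=pts[rng.choice(len(pts),3,False)];n=np.cross(q[1]-q[0],q[2]-q[0]);n/=np.linalg.norm(n)+1e-12
        if abs(abs(n[2])-.707)>.1: continue
        d=abs((pts-q[0])@n)<.003
        if d.sum()>best:best=d.sum();B=d
    p=pts[B];c0=p.mean(0);n=np.linalg.svd(p-c0)[2][2];n*=np.sign(n[2])
    print(nm,best,"c",c0.round(4),"n",n.round(4),"yaw",np.degrees(np.arctan2(-n[1],-n[0])))
    w=np.array([-n[1],n[0],0]);w/=np.linalg.norm(w);print(" lateral",np.percentile(p@w,[0,1,50,99,100]).round(4),w.round(3),"xy hinge z=.1:",(c0[:2]+n[:2]/np.hypot(*n[:2])*(c0[2]-.1)*n[2]/np.hypot(*n[:2])).round(4))
E
```

```text
cap [0.48  0.08  0.108] max [0.491 0.087 0.115]
purple [0.377 0.066 0.108] max [ 0.274 -0.06   1.646]
red [ 0.371 -0.019  0.108] max [ 0.36  -0.031  0.112]
lemon [0.531 0.238 0.056] max [0.534 0.236 0.064]
garlic [ 0.46  -0.197  0.042] max [ 0.274 -0.06   1.646]
salt [ 0.391 -0.431  0.091] max [ 0.388 -0.438  0.093]
knobL [0.55  0.133 0.095] max [0.549 0.136 0.101]
knobR [ 0.572 -0.132  0.002] max [ 0.579 -0.119  0.029]
latch [0.656 0.017 0.205] max [0.645 0.023 0.217]
bread_top [0.716 0.102 0.231] max [0.721 0.105 0.24 ]
corner [0.734 0.371 0.055] max [ 0.274 -0.06   1.646]
ring [ 0.529 -0.049  0.005] max [ 0.274 -0.06   1.646]
top 1385 c [0.63   0.0141 0.1526] n [-0.6951  0.0029  0.7189] yaw -0.24181569818366438
 lateral [-0.1687 -0.1598 -0.0145  0.1217  0.1246] [-0.004 -1.     0.   ] xy hinge z=.1: [0.5756 0.0144]
scene 2109 c [0.6219 0.0122 0.1487] n [-0.6913  0.0027  0.7225] yaw -0.22011448315578871
 lateral [-0.1701 -0.1623 -0.013   0.1261  0.1294] [-0.004 -1.     0.   ] xy hinge z=.1: [0.571  0.0124]
```

View pics/crop.png

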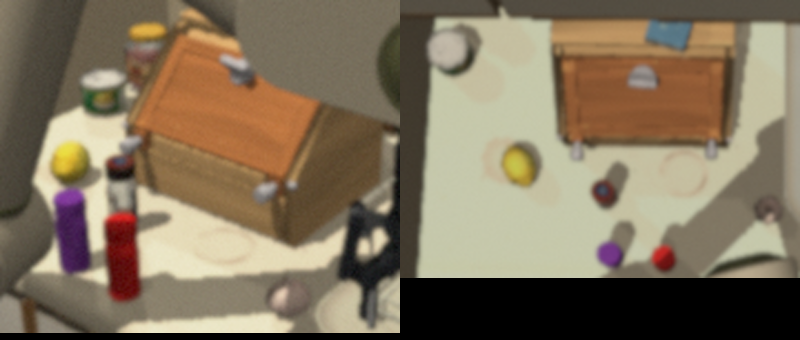

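The crop confirms it: the glass jar with the dark cap is at (122,185) on the left half and (603,192) on the right half. The purple and red look-alikes stand clearly apart from it. Next I'll refine its position and work out the moves.

```bash
cat >> h.py <<'E'
from scipy.spatial.transform import Rotation as Ro
def go(p,R=None,s=None):
    "shift+turn in current tool axes to reach TCP p, rot R (columns)"
    s=s or telemetry.observe();A=np.array(s["tool_rot"]);R=A if R is None else np.array(R)
    d=A.T@(np.array(p)-s["position"])*1000; r=Ro.from_matrix(A.T@R).as_rotvec(degrees=True)
    print("shift",d.round(1),"turn",r.round(1))
def tool(tilt,yaw):
    "tilt: deg from straight down toward +x; then yaw about tool -z (yaw 0: x ahead)"
    return (Ro.from_euler('y',-tilt,degrees=True)*Ro.from_euler('x',180,degrees=True)*Ro.from_euler('z',-yaw,degrees=True)).as_matrix()
def st():
    s=telemetry.observe();print("t",round(s["time_s"],2),"p",s["position"].round(4),"q",s["q"].round(1),"F",s["ft_force"].round(1),"w",round(s["grip_width"],4),"gf",round(s["gripper_force"],1));print(s["tool_rot"].round(3).tolist())
E
python3 - <<'E'
from h import *
for n in("top","scene"):
    P=np.load(n+"0.npz")["P"].reshape(-1,3)
    def box(a,b): 
        q=P[((P>a)&(P<b)).all(1)];return q
    for nm,a,b in(("jar",(.44,.04,.06),(.52,.12,.12)),("kL",(.52,.1,.07),(.563,.17,.11)),("kR",(.52,-.13,.07),(.563,-.06,.11)),("latch",(.60,-.03,.19),(.67,.07,.25)),("lemon",(.47,.18,.02),(.6,.3,.07)),("purple",(.34,.03,.05),(.41,.1,.12)),("red",(.34,-.06,.05),(.41,.02,.12)),("garlic",(.42,-.25,.02),(.5,-.15,.06))):
        q=box(a,b)
        if nm=="latch": q=q[(q@np.array([-.707,0,.707])>(-.573+.1)*.707+.02)]
        print(n,nm,len(q),"med",np.median(q,0).round(3) if len(q) else "",np.percentile(q,[3,97],axis=0).round(3).tolist() if len(q) else "")
    # front face x
    q=box((.54,-.08,.03),(.6,.1,.09));print("front x",np.median(q[:,0]).round(4),len(q)); q=box((.6,-.2,.225),(.9,.25,.236));print("top",np.percentile(q,[1,99],axis=0).round(3).tolist())
print(tool(0,0).round(2),tool(45,90).round(2))
go((.48,.08,.2),tool(0,0))
E
```

```text
top jar 106 med [0.481 0.084 0.106] [[0.465, 0.067, 0.071], [0.5, 0.103, 0.111]]
top kL 35 med [0.55  0.133 0.093] [[0.539, 0.123, 0.085], [0.562, 0.141, 0.101]]
top kR 29 med [ 0.553 -0.094  0.093] [[0.546, -0.106, 0.087], [0.562, -0.087, 0.102]]
top latch 46 med [0.643 0.02  0.211] [[0.639, -0.001, 0.202], [0.651, 0.038, 0.214]]
top lemon 221 med [0.531 0.238 0.05 ] [[0.503, 0.215, 0.031], [0.565, 0.266, 0.061]]
top purple 103 med [0.377 0.07  0.106] [[0.361, 0.054, 0.063], [0.396, 0.088, 0.114]]
top red 104 med [ 0.375 -0.019  0.105] [[0.356, -0.037, 0.065], [0.393, -0.001, 0.11]]
top garlic 133 med [ 0.466 -0.199  0.035] [[0.445, -0.221, 0.022], [0.488, -0.179, 0.048]]
front x 0.5787 143
top [[0.699, -0.127, 0.225], [0.74, 0.162, 0.236]]
scene jar 259 med [0.472 0.075 0.091] [[0.462, 0.065, 0.063], [0.497, 0.099, 0.109]]
scene kL 53 med [0.543 0.129 0.092] [[0.536, 0.121, 0.082], [0.557, 0.14, 0.099]]
scene kR 61 med [ 0.548 -0.101  0.092] [[0.543, -0.109, 0.081], [0.561, -0.09, 0.099]]
scene latch 65 med [0.641 0.012 0.21 ] [[0.634, -0.004, 0.201], [0.647, 0.038, 0.216]]
scene lemon 262 med [0.519 0.225 0.046] [[0.498, 0.212, 0.022], [0.551, 0.254, 0.061]]
scene purple 340 med [0.369 0.061 0.086] [[0.358, 0.051, 0.052], [0.391, 0.083, 0.109]]
scene red 366 med [ 0.363 -0.03   0.088] [[0.353, -0.04, 0.053], [0.386, -0.007, 0.109]]
scene garlic 243 med [ 0.455 -0.208  0.034] [[0.441, -0.226, 0.022], [0.479, -0.183, 0.048]]
front x 0.5774 746
top [[0.697, 0.091, 0.225], [0.72, 0.163, 0.235]]
[[ 1.  0.  0.]
 [ 0. -1. -0.]
 [ 0.  0. -1.]] [[ 0.    0.71  0.71]
 [ 1.   -0.   -0.  ]
 [ 0.    0.71 -0.71]]
shift [ 464.9 -406.     5.9] turn [-0.1  0.  26.6]
```

Request:
apply_moves:
  series:
    - [0,0,0,0,0,8.9,1]
    - [0,0,0,0,0,8.9,1]
    - [23,-57,0,0,0,8.8,1]
    - [23,-57,0,0,0,0,1]
    - [23,-57,0,0,0,0,1]
    - [23,-57,0,0,0,0,1]
    - [23,-57,0,0,0,0,1]
    - [23,-57,0,0,0,0,1]
    - [23,-57,0,0,0,0,1]
    - [23,-57,0,0,0,0,1]
    - [23,-57,0,0,0,0,1]
    - [0,0,0,0,0,0,1]

```text
time_s: 1.6
position: [0.4446, 0.0278, 0.2055]
tool_rot: [[1.0, 0.007, -0.001], [0.007, -1.0, 0.001], [-0.001, -0.001, -1.0]]
ft_force: [0.3, -0.2, -0.3]
grip_width: 0.0851
gripper_force: 0.0
```

```bash
python3 - <<'E'
from h import *
st();go((.481,.084,.052),tool(0,0))
E
```

```text
t 1.6 p [0.4446 0.0278 0.2055] q [-11.7  11.3  89.7   0.   79.   77.9] F [ 0.3 -0.2 -0.3] w 0.0851 gf 0.0
[[1.0, 0.007, -0.001], [0.007, -1.0, 0.001], [-0.001, -0.001, -1.0]]
shift [ 36.9 -55.8 153.5] turn [-0.   0.   0.4]
```

Request:
apply_moves:
  series:
    - [18,-28,0,0,0,0.4,1]
    - [19,-28,0,0,0,0,1]
    - [0,0,40,0,0,0,1]
    - [0,0,40,0,0,0,1]
    - [0,0,40,0,0,0,1]
    - [0,0,25,0,0,0,1]
    - [0,0,8,0,0,0,1]
    - [0,0,0,0,0,0,1]

```text
time_s: 2.6
position: [0.4815, 0.0796, 0.053]
tool_rot: [[1.0, -0.007, -0.0], [-0.007, -1.0, -0.0], [-0.0, 0.0, -1.0]]
ft_force: [-0.6, -0.1, -0.3]
grip_width: 0.0857
gripper_force: 0.0
```

Request:
apply_moves:
  series:
    - [0,0,0,0,0,0,0.3]
    - [0,0,0,0,0,0,0.3]
    - [0,0,0,0,0,0,0.3]
    - [0,0,0,0,0,0,0.3]
    - [0,0,0,0,0,0,0.3]
  grip_force: 25

```text
time_s: 3.22
position: [0.4819, 0.0804, 0.0535]
tool_rot: [[1.0, -0.006, 0.002], [-0.006, -1.0, 0.0], [0.002, -0.0, -1.0]]
ft_force: [0.3, 1.0, 6.1]
grip_width: 0.0406
gripper_force: 24.7
```

```bash
python3 - <<'E'
from h import *
st();go((.42,.3,.15),tool(0,0))
E
```

```text
t 3.23 p [0.4819 0.0804 0.0535] q [-4.5 25.9 96.9  0.  57.1 85.9] F [0.3 1.  6.1] w 0.0406 gf 24.7
[[1.0, -0.006, 0.002], [-0.006, -1.0, 0.0], [0.002, -0.0, -1.0]]
shift [ -63.2 -219.3  -96.6] turn [-0.  -0.1 -0.4]
```

Request:
apply_moves:
  series:
    - [0,0,-15,0,0,0,0.3]
    - [0,0,-30,0,0,0,0.3]
    - [0,0,-35,0,0,0,0.3]
    - [-10,-35,0,0,0,0,0.3]
    - [-14,-50,0,0,0,0,0.3]
    - [-15,-50,0,0,0,0,0.3]
    - [-14,-50,0,0,0,0,0.3]
    - [-10,-34,0,0,0,0,0.3]
    - [0,0,0,0,0,0,0.3]
    - [0,0,0,0,0,0,0.3]

```text
time_s: 4.47
position: [0.4198, 0.2991, 0.1326]
tool_rot: [[1.0, -0.006, -0.0], [-0.006, -1.0, -0.001], [-0.0, 0.001, -1.0]]
ft_force: [0.7, -0.3, -0.9]
grip_width: 0.0398
gripper_force: 25.6
```

```bash
python3 - <<'E'
from h import *
st();go((.42,.3,.0535),tool(0,0));cv2.imwrite("pics/a.png",get_image("scene")["frame"][100:300,180:420,::-1].repeat(2,0).repeat(2,1))
E
```

```text
t 4.47 p [0.4198 0.2991 0.1326] q [ 22.3  22.3  86.7  -0.   71.1 112.7] F [ 0.7 -0.3 -0.9] w 0.0398 gf 25.6
[[1.0, -0.006, -0.0], [-0.006, -1.0, -0.001], [-0.0, 0.001, -1.0]]
shift [ 0.2 -0.9 79.1] turn [ 0.   0.  -0.4]
```

View pics/a.png

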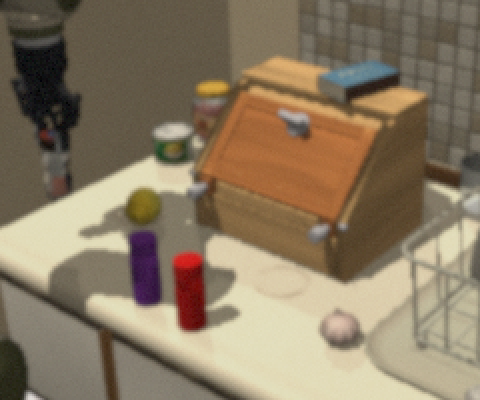

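The jar hangs upright in the gripper at (56,170), and everything else is undisturbed. I'll lower it and set it down.

```bash
python3 - <<'E'
from h import *
P=np.load("top0.npz")["P"].reshape(-1,3)
q=P[(abs(P[:,0]-.42)<.035)&(abs(P[:,1]-.3)<.035)];print(len(q),np.percentile(q[:,2],[2,50,98]).round(4))
E
```

```text
308 [-0.007   0.0007  0.0079]
```

Request:
apply_moves:
  series:
    - [0,0,30,0,0,0,0.3]
    - [0,0,30,0,0,0,0.3]
    - [0,0,12,0,0,0,0.3]
    - [0,0,4,0,0,0,0.3]
    - [0,0,2,0,0,0,0.3]
    - [0,0,0,0,0,0,0.3]

```text
time_s: 5.28
position: [0.4202, 0.2997, 0.0555]
tool_rot: [[1.0, -0.006, 0.001], [-0.006, -1.0, 0.0], [0.001, -0.0, -1.0]]
ft_force: [0.0, -1.0, -1.0]
grip_width: 0.0402
gripper_force: 25.5
```

Request:
apply_moves:
  series:
    - [0,0,1.5,0,0,0,0.3]
    - [0,0,1,0,0,0,0.3]
    - [0,0,0,0,0,0,0.3]

```text
time_s: 5.65
position: [0.4207, 0.2999, 0.0535]
tool_rot: [[1.0, -0.006, 0.003], [-0.006, -1.0, 0.001], [0.003, -0.001, -1.0]]
ft_force: [-0.3, 0.2, 7.3]
grip_width: 0.0399
gripper_force: 25.4
```

Request:
apply_moves:
  series:
    - [0,0,0,0,0,0,0.7]
    - [0,0,0,0,0,0,0.8]
    - [0,0,0,0,0,0,0.8]
    - [0,0,-20,0,0,0,0.8]
    - [0,0,-45,0,0,0,0.8]
    - [0,0,-45,0,0,0,0.6]
    - [15,20,0,0,0,0,0.55]
    - [28,37,0,0,0,0,0.55]
    - [28,37,0,0,0,0,0.55]
    - [28,37,0,0,0,0,0.55]
    - [24,36,0,0,0,0,0.55]
    - [0,0,0,0,0,0,0.55]

```text
time_s: 7.15
position: [0.5429, 0.1296, 0.1618]
tool_rot: [[1.0, -0.01, -0.0], [-0.01, -1.0, -0.0], [-0.0, 0.0, -1.0]]
ft_force: [-0.4, 0.4, -0.6]
grip_width: 0.0472
gripper_force: 0.0
```

```bash
python3 - <<'E'
from h import *
st();go((.545,.132,.063),tool(0,0))
im=get_image("top");P=cloud(im);m=(abs(P[...,0]-.42)<.05)&(abs(P[...,1]-.3)<.05)&(P[...,2]>.09)&(P[...,2]<.12);print(P[m].mean(0),m.sum())
E
```

```text
t 7.15 p [0.5429 0.1296 0.1618] q [ 1.3 24.6 77.3 -0.  78.1 91.9] F [-0.4  0.4 -0.6] w 0.0472 gf 0.0
[[1.0, -0.01, -0.0], [-0.01, -1.0, -0.0], [-0.0, 0.0, -1.0]]
shift [ 2.1 -2.5 98.8] turn [ 0.   0.  -0.6]
[0.42208185 0.30442185 0.10468105] 96
```

Jar upright at (0.422, 0.304). Next is the left support.

Request:
apply_moves:
  series:
    - [1,-1,40,0,0,-0.6,0.55]
    - [0,0,35,0,0,0,0.55]
    - [0,0,18,0,0,0,0.55]
    - [0,0,5,0,0,0,0.55]
    - [0,0,0,0,0,0,0.1]
    - [0,0,0,0,0,0,0.1]
    - [0,0,0,0,0,0,0.1]
    - [0,0,0,0,0,0,0.1]
  grip_force: 30

```text
time_s: 8.2
position: [0.5431, 0.1321, 0.0653]
tool_rot: [[1.0, 0.004, 0.001], [0.004, -1.0, -0.001], [0.001, 0.001, -1.0]]
ft_force: [-1.3, -4.2, 1.6]
grip_width: 0.0159
gripper_force: 25.9
```

Request:
apply_moves:
  series:
    - [0,0,0,0,0,0,0.1]
    - [-4,0,0,0,0,0,0.1]
    - [-10,0,0,0,0,0,0.1]
    - [0,0,0,0,0,0,0.1]

```text
time_s: 8.7
position: [0.5286, 0.1321, 0.0653]
tool_rot: [[1.0, 0.004, 0.001], [0.004, -1.0, -0.001], [0.001, 0.001, -1.0]]
ft_force: [-1.6, -4.7, 2.0]
grip_width: 0.016
gripper_force: 26.2
```

```bash
python3 - <<'E'
from h import *
st()
cv2.imwrite("pics/b.png",cv2.resize(get_image("scene")["frame"][130:280,240:420,::-1],None,fx=4,fy=4,interpolation=2)[:600])
E
```

```text
t 8.7 p [0.5286 0.1321 0.0653] q [ 1.6 29.5 87.1 -0.1 63.3 91.4] F [-1.6 -4.7  2. ] w 0.016 gf 26.2
[[1.0, 0.004, 0.001], [0.004, -1.0, -0.001], [0.001, 0.001, -1.0]]
```

View pics/b.png

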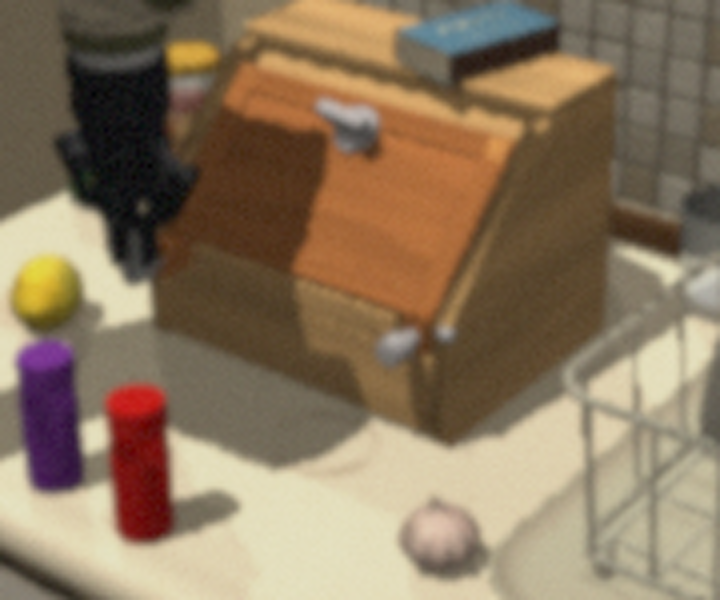

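The gripper is closed at the left knob, (135,265). Everything else is in place. I'll keep pulling.

Request:
apply_moves:
  series:
    - [-20,0,0,0,0,0,0.1]
    - [-25,0,0,0,0,0,0.1]
    - [-25,0,0,0,0,0,0.1]
    - [-10,0,0,0,0,0,0.1]
    - [-4,0,0,0,0,0,0.1]
    - [-3,0,0,0,0,0,0.1]
    - [0,0,0,0,0,0,0.1]

```text
time_s: 9.62
position: [0.4478, 0.1319, 0.0689]
tool_rot: [[1.0, 0.004, 0.017], [0.004, -1.0, -0.001], [0.017, 0.001, -1.0]]
ft_force: [5.9, -5.8, 27.1]
grip_width: 0.0086
gripper_force: 18.0
```

```bash
python3 - <<'E'
from h import *
st()
for n in("top","scene"):
    im=get_image(n);P=cloud(im).reshape(-1,3)
    q=P[(P[:,0]>.42)&(P[:,0]<.57)&(abs(P[:,1]-.13)<.025)&(P[:,2]>.085)&(P[:,2]<.115)]
    print(n,len(q),np.histogram(q[:,0],np.arange(.42,.58,.01))[0], np.median(q,0))
E
```

```text
t 9.62 p [0.4478 0.1319 0.0689] q [ 1.9 22.5 99.8 -0.1 56.8 91.7] F [ 5.9 -5.8 27.1] w 0.0086 gf 18.0
[[1.0, 0.004, 0.017], [0.004, -1.0, -0.001], [0.017, 0.001, -1.0]]
top 51 [ 0  0  0  0  0  0  0  0  0  0  0 10 15 11 15] [0.55177015 0.13216231 0.09828726]
scene 296 [ 0 29 34 16  4 26 22 19 25 18 23 19 19 23 19] [0.49882311 0.12505022 0.09883514]
```

Request:
apply_moves:
  series:
    - [0,0,0,0,0,0,0.4]
    - [0,0,0,0,0,0,0.5]
    - [0,0,-20,0,0,0,0.5]
    - [0,0,-40,0,0,0,0.5]
    - [0,40,-10,0,0,0,0.5]
    - [0,0,0,0,0,0,0.5]

```text
time_s: 10.48
position: [0.4421, 0.0912, 0.135]
tool_rot: [[1.0, 0.002, 0.001], [0.002, -1.0, -0.0], [0.001, 0.0, -1.0]]
ft_force: [0.1, 1.0, -0.2]
grip_width: 0.0423
gripper_force: 0.0
```

```bash
cat > sup.py <<'E'
from h import *
st()
for y0 in(.132,-.097):
  for n in("top","scene"):
    im=get_image(n);P=cloud(im).reshape(-1,3)
    q=P[(P[:,0]>.38)&(P[:,0]<.58)&(abs(P[:,1]-y0)<.025)&(P[:,2]>.075)&(P[:,2]<.105)]
    print(n,len(q),np.histogram(q[:,0],np.arange(.4,.59,.01))[0]); k=q[q[:,0]<q[:,0].min()+.025]; print(k.mean(0).round(4),k.min(0).round(3),k.max(0).round(3))
E
python3 sup.py
```

```text
t 10.47 p [0.4421 0.0912 0.135 ] q [-3.4 16.2 96.  -0.  67.7 86.5] F [ 0.1  1.  -0.2] w 0.0423 gf 0.0
[[1.0, 0.002, 0.001], [0.002, -1.0, -0.0], [0.001, 0.0, -1.0]]
top 58 [ 0  0  0  0  0  0  0  0  0  0  0  0  0  0 12 12 17 17]
[0.5547 0.1312 0.0958] [0.542 0.123 0.076] [0.566 0.141 0.104]
scene 391 [ 0  0  0  0 31 20  9 35 30 26 29 25 27 28 25 24 24 58]
[0.4513 0.1284 0.0912] [0.443 0.12  0.081] [0.467 0.143 0.101]
top 51 [ 0  0  0  0  0  0  0  0  0  0  0  0  0  0  7 17 10 17]
[ 0.5569 -0.0963  0.093 ] [ 0.547 -0.106  0.082] [ 0.571 -0.087  0.104]
scene 145 [ 0  0  0  0  0  0  0  0  0  0  0  0  0  0 36 20  7 82]
[ 0.5506 -0.1005  0.0912] [ 0.542 -0.109  0.078] [ 0.567 -0.088  0.1  ]
```

Request:
apply_moves:
  series:
    - [21,38,-5,0,0,0,0.55]
    - [21,38,0,0,0,0,0.55]
    - [21,38,0,0,0,0,0.55]
    - [21,38,0,0,0,0,0.55]
    - [21,36,0,0,0,0,0.55]
    - [0,0,0,0,0,0,0.55]
    - [0,0,35,0,0,0,0.55]
    - [0,0,30,0,0,0,0.55]
    - [0,0,14,0,0,0,0.55]
    - [0,0,4,0,0,0,0.55]
    - [0,0,0,0,0,0,0.55]

```text
time_s: 12.05
position: [0.548, -0.095, 0.057]
tool_rot: [[1.0, 0.004, 0.001], [0.004, -1.0, -0.0], [0.001, 0.0, -1.0]]
ft_force: [0.1, 0.1, 0.1]
grip_width: 0.0469
gripper_force: 0.0
```

Request:
apply_moves:
  series:
    - [0,0,0,0,0,0,0.1]
    - [0,0,0,0,0,0,0.1]
    - [0,0,0,0,0,0,0.1]
    - [0,0,0,0,0,0,0.1]

```text
time_s: 12.55
position: [0.5488, -0.0979, 0.0577]
tool_rot: [[1.0, 0.004, 0.003], [0.004, -1.0, -0.005], [0.003, 0.005, -1.0]]
ft_force: [-0.0, -11.7, 2.0]
grip_width: 0.0201
gripper_force: 30.8
```

Request:
apply_moves:
  series:
    - [-4,3,0,0,0,0,0.1]
    - [-12,0,0,0,0,0,0.1]
    - [-25,0,0,0,0,0,0.1]
    - [-25,0,0,0,0,0,0.1]
    - [-20,0,0,0,0,0,0.1]
    - [-8,0,0,0,0,0,0.1]
    - [-4,0,0,0,0,0,0.1]
    - [-3,0,0,0,0,0,0.1]
    - [-2,0,0,0,0,0,0.1]
    - [0,0,0,0,0,0,0.1]

```text
time_s: 13.8
position: [0.4487, -0.0985, 0.0577]
tool_rot: [[1.0, 0.003, 0.01], [0.003, -1.0, -0.0], [0.01, 0.0, -1.0]]
ft_force: [16.9, 8.1, -1.5]
grip_width: 0.0206
gripper_force: 30.4
```

Request:
apply_moves:
  series:
    - [2,0,0,0,0,0,0.4]
    - [0,0,0,0,0,0,0.5]
    - [0,0,-30,0,0,0,0.55]
    - [0,0,-40,0,0,0,0.55]
    - [0,-30,-8,0,0,0,0.55]
    - [0,-50,0,0,0,0,0.55]
    - [0,-50,0,0,0,0,0.55]
    - [0,-50,0,0,0,0,0.55]
    - [0,-50,0,0,0,0,0.55]
    - [0,0,0,0,0,0,0.55]

```text
time_s: 15.05
position: [0.4449, 0.1338, 0.1343]
tool_rot: [[1.0, 0.008, -0.0], [0.008, -1.0, 0.0], [-0.0, -0.0, -1.0]]
ft_force: [-0.4, -0.3, 0.0]
grip_width: 0.0466
gripper_force: 0.0
```

```bash
python3 - <<'E'
from h import *
st();go((.449,.131,.057),tool(0,0))
E
```

```text
t 15.05 p [0.4449 0.1338 0.1343] q [ 2.1 17.5 94.1  0.  68.4 91.6] F [-0.4 -0.3  0. ] w 0.0466 gf 0.0
[[1.0, 0.008, -0.0], [0.008, -1.0, 0.0], [-0.0, -0.0, -1.0]]
shift [ 4.1  2.8 77.3] turn [-0.   0.   0.5]
```

Request:
apply_moves:
  series:
    - [4,2,30,0,0,0.5,0.55]
    - [0,0,30,0,0,0,0.55]
    - [0,0,13,0,0,0,0.55]
    - [0,0,4,0,0,0,0.55]
    - [0,0,0,0,0,0,0.1]
    - [0,0,0,0,0,0,0.1]
    - [0,0,0,0,0,0,0.1]
    - [0,0,0,0,0,0,0.1]
    - [-3,0,0,0,0,0,0.1]
    - [-3,0,0,0,0,0,0.1]
    - [-2,0,0,0,0,0,0.1]
    - [0,0,0,0,0,0,0.1]

```text
time_s: 16.55
position: [0.4487, 0.1315, 0.0591]
tool_rot: [[1.0, -0.006, 0.017], [-0.006, -1.0, 0.005], [0.017, -0.005, -1.0]]
ft_force: [23.1, 16.7, -15.3]
grip_width: 0.0204
gripper_force: 30.2
```

Request:
apply_moves:
  series:
    - [8,0,0,0,0,0,0.4]
    - [0,0,0,0,0,0,0.5]
    - [0,0,-40,0,0,0,0.5]
    - [0,0,-50,0,0,0,0.5]
    - [0,0,-50,0,0,-10,0.5]
    - [0,0,-50,0,0,-10,0.5]
    - [0,0,-10,0,0,-10,0.5]
    - [0,0,0,0,0,-10,0.5]
    - [0,0,0,0,0,-10,0.5]
    - [0,0,0,0,0,-10,0.5]
    - [0,0,0,0,0,-10,0.5]
    - [0,0,0,0,0,-10,0.5]

```text
time_s: 18.05
position: [0.4492, 0.1292, 0.2575]
tool_rot: [[0.173, 0.985, -0.0], [0.985, -0.173, -0.0], [-0.0, -0.0, -1.0]]
ft_force: [0.2, 0.3, -0.2]
grip_width: 0.0422
gripper_force: 0.0
```

```bash
python3 - <<'E'
from h import *
st();go((.56,.0175,.29),tool(0,90));go((.56,.0175,.29),tool(45,90))
im=get_image("top");P=cloud(im);cv2.imwrite("pics/c.png",np.hstack([cv2.resize(im["frame"][130:260,190:370,::-1],None,fx=2.2,fy=2.2),]))
E
python3 sup.py | grep -A1 top
```

```text
t 18.05 p [0.4492 0.1292 0.2575] q [ 1.5 11.4 80.8 -0.  87.9 11.5] F [ 0.2  0.3 -0.2] w 0.0422 gf 0.0
[[0.173, 0.985, -0.0], [0.985, -0.173, -0.0], [-0.0, -0.0, -1.0]]
shift [-90.9 128.5 -32.5] turn [ -0.   0. -10.]
shift [-90.9 128.5 -32.5] turn [-44.9   3.9  -9.4]
top 5 [0 0 0 0 0 0 0 0 0 0 0 0 0 0 0 0 0 5]
[0.5789 0.1125 0.0986] [0.578 0.108 0.091] [0.58  0.118 0.104]
--
top 202 [ 0  0  0  0  6 17 10 11 18 13 15 17 13 18 14 14 13 23]
[ 0.4578 -0.0971  0.0938] [ 0.447 -0.107  0.086] [ 0.471 -0.088  0.101]
```

Request:
apply_moves:
  series:
    - [0,0,0,0,0,-10,0.5]
    - [-30,30,-10,0,0,0,0.5]
    - [-30,30,-10,0,0,0,0.5]
    - [-30,30,-10,0,0,0,0.5]
    - [-22,21,-3,0,0,0,0.5]
    - [0,0,0,-9,0,0,0.5]
    - [0,0,0,-9,0,0,0.5]
    - [0,0,0,-9,0,0,0.5]
    - [0,0,0,-9,0,0,0.5]
    - [0,0,0,-9,0,0,0.5]
    - [0,0,0,0,0,0,0.5]

```text
time_s: 19.68
position: [0.5582, 0.0173, 0.2887]
tool_rot: [[0.006, 0.71, 0.704], [1.0, -0.006, -0.003], [0.003, 0.704, -0.71]]
ft_force: [0.3, -0.7, 0.5]
grip_width: 0.0427
gripper_force: 0.0
```

```bash
python3 - <<'E'
from h import *
st();go((.657,.0175,.1927),tool(45,90))
im=get_image("scene");P=cloud(im).reshape(-1,3)
for n in("top","scene"):
    P=cloud(get_image(n)).reshape(-1,3)
    q=P[(P[:,0]>.6)&(P[:,0]<.67)&(P[:,1]>-.04)&(P[:,1]<.07)&(P[:,2]<.24)];h=(q-[.577,0,.1])@np.array([-.707,0,.707]);k=q[(h>.024)&(h<.045)]
    print(n,len(k),k.mean(0).round(4) if len(k) else "",np.median(h).round(4))
E
```

```text
t 19.68 p [0.5582 0.0173 0.2887] q [-16.2   2.1 100.5  19.6  35.4 -27.5] F [ 0.3 -0.7  0.5] w 0.0427 gf 0.0
[[0.006, 0.71, 0.704], [1.0, -0.006, -0.003], [0.003, 0.704, -0.71]]
shift [  0.6   2.6 137.8] turn [-0.3  0.2 -0.4]
top 44 [0.6439 0.0195 0.2106] -0.0003
scene 60 [0.6403 0.0147 0.21  ] 0.0021
```

Request:
apply_moves:
  series:
    - [0,2,40,0,0,0,0.5]
    - [0,0,45,0,0,0,0.5]
    - [0,0,25,0,0,0,0.5]
    - [0,0,15,0,0,0,0.5]
    - [0,0,6,0,0,0,0.5]
    - [0,0,4,0,0,0,0.5]
    - [0,0,0,0,0,0,0.5]

```text
time_s: 20.7
position: [0.6571, 0.0165, 0.1969]
tool_rot: [[0.005, 0.707, 0.708], [1.0, -0.003, -0.003], [-0.0, 0.708, -0.707]]
ft_force: [-0.6, -0.9, 0.1]
grip_width: 0.0428
gripper_force: 0.0
```

Request:
apply_moves:
  series:
    - [0,0,0,0,0,0,0.05]
    - [0,0,0,0,0,0,0.05]
    - [0,0,0,0,0,0,0.05]
    - [0,0,0,0,0,0,0.05]
  grip_force: 40

```text
time_s: 21.2
position: [0.6571, 0.0165, 0.1964]
tool_rot: [[0.005, 0.707, 0.707], [1.0, -0.003, -0.003], [0.0, 0.707, -0.707]]
ft_force: [0.4, 0.0, -0.1]
grip_width: 0.0041
gripper_force: 0.0
```

```bash
python3 - <<'E'
from h import *
st();cv2.imwrite("pics/d.png",cv2.resize(get_image("scene")["frame"][100:270,220:420,::-1],None,fx=3.5,fy=3.5,interpolation=2)[:600])
E
```

```text
t 21.2 p [0.6571 0.0165 0.1964] q [-12.7  18.4  97.   24.   22.  -31.2] F [ 0.4  0.  -0.1] w 0.0041 gf 0.0
[[0.005, 0.707, 0.707], [1.0, -0.003, -0.003], [0.0, 0.707, -0.707]]
```

View pics/d.png

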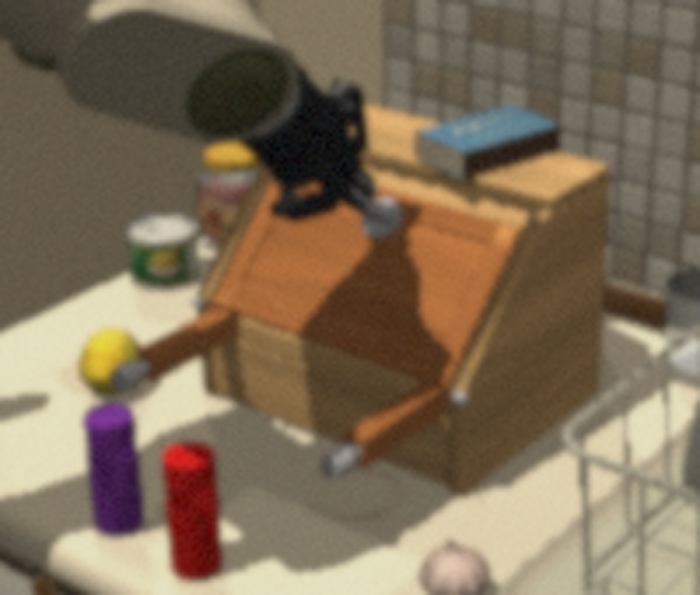

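The supports are both out, with their knobs at (132,375) and (340,458). The fingers closed on nothing at about (365,195), just outside the latch bar, so I'll reopen and go deeper.

Request:
apply_moves:
  series:
    - [0,0,0,0,0,0,0.45]
    - [0,0,0,0,0,0,0.45]
    - [0,0,0,0,0,0,0.45]
    - [0,0,4,0,0,0,0.45]
    - [0,0,4,0,0,0,0.45]
    - [0,0,0,0,0,0,0.45]

```text
time_s: 22.0
position: [0.6629, 0.0165, 0.1901]
tool_rot: [[0.005, 0.708, 0.707], [1.0, -0.003, -0.003], [0.0, 0.707, -0.708]]
ft_force: [-0.6, -0.2, -0.1]
grip_width: 0.0386
gripper_force: 0.0
```

Request:
apply_moves:
  series:
    - [0,0,0,0,0,0,0.05]
    - [0,0,0,0,0,0,0.05]
    - [0,0,0,0,0,0,0.05]
    - [0,0,0,0,0,0,0.05]

```text
time_s: 22.5
position: [0.6608, 0.0164, 0.1888]
tool_rot: [[0.004, 0.711, 0.703], [1.0, -0.003, -0.003], [0.0, 0.703, -0.711]]
ft_force: [-10.7, -4.5, -0.9]
grip_width: 0.0104
gripper_force: 38.6
```

Request:
apply_moves:
  series:
    - [0,-3,0,0,0,0,0.05]
    - [0,0,0,0,0,8,0.05]
    - [0,0,0,0,0,8,0.05]
    - [0,0,0,0,0,8,0.05]
    - [0,0,0,0,0,8,0.05]
    - [0,0,0,0,0,0,0.05]

```text
time_s: 23.25
position: [0.6603, 0.0165, 0.1884]
tool_rot: [[0.378, 0.598, 0.707], [0.847, -0.532, -0.003], [0.374, 0.6, -0.707]]
ft_force: [-4.3, -1.6, 0.8]
grip_width: 0.0101
gripper_force: 39.4
```

```bash
python3 - <<'E'
from h import *
st();print(telemetry.observe()["wrist_torque"])
E
```

```text
t 23.25 p [0.6603 0.0165 0.1884] q [-12.6  19.3  97.2  24.9  21.   -0.3] F [-4.3 -1.6  0.8] w 0.0101 gf 39.4
[[0.378, 0.598, 0.707], [0.847, -0.532, -0.003], [0.374, 0.6, -0.707]]
[-0.145476    0.70328479 -0.15312288]
```

Turning well. I'll finish the quarter turn.

Request:
apply_moves:
  series:
    - [0,0,0,0,0,9,0.05]
    - [0,0,0,0,0,9,0.05]
    - [0,0,0,0,0,9,0.05]
    - [0,0,0,0,0,9,0.05]
    - [0,0,0,0,0,9,0.05]
    - [0,0,0,0,0,9,0.05]
    - [0,0,0,0,0,6,0.05]
    - [0,0,0,0,0,0,0.05]

```text
time_s: 24.25
position: [0.66, 0.0171, 0.1881]
tool_rot: [[0.708, -0.026, 0.706], [-0.034, -0.999, -0.002], [0.706, -0.022, -0.708]]
ft_force: [-5.9, 2.4, 1.0]
grip_width: 0.0104
gripper_force: 40.0
```

```bash
python3 - <<'E'
from h import *
st();print(telemetry.observe()["wrist_torque"])
E
```

```text
t 24.25 p [0.66   0.0171 0.1881] q [-12.6  19.3  97.2  24.9  21.1  59.6] F [-5.9  2.4  1. ] w 0.0104 gf 40.0
[[0.708, -0.026, 0.706], [-0.034, -0.999, -0.002], [0.706, -0.022, -0.708]]
[-0.14993765  0.79209375  0.58194924]
```

Request:
apply_moves:
  series:
    - [0,0,0,0,0,5,0.05]
    - [0,0,0,0,0,0,0.05]
    - [0,0,0,0,0,-5,0.05]
    - [-3,0,-10,0,0,0,0.05]
    - [-4,0,-11,0,0,0,0.05]
    - [-5,0,-10,0,0,0,0.05]
    - [-5,0,-9,0,0,0,0.05]
    - [0,0,0,0,0,0,0.05]
  grip_force: 35

```text
time_s: 25.25
position: [0.6191, 0.0173, 0.2041]
tool_rot: [[0.708, -0.029, 0.706], [-0.038, -0.999, -0.003], [0.705, -0.025, -0.709]]
ft_force: [-1.2, -0.3, -6.9]
grip_width: 0.0102
gripper_force: 34.4
```

```bash
cat > fl.py <<'E'
from h import *
st()
H=np.array([.577,.0175,.1])
for n in("top","scene"):
    P=cloud(get_image(n)).reshape(-1,3);d=P-H
    m=(abs(d[:,1])>.05)&(abs(d[:,1])<.125)&(d[:,2]>.02);d=d[m];r=np.hypot(d[:,0],d[:,2]);d=d[(r>.04)&(r<.155)]
    a=45-np.degrees(np.arctan2(d[:,0],d[:,2]));h=np.histogram(a,np.arange(-50,150,5))
    print(n,[(int(b),int(c)) for b,c in zip(h[1],h[0]) if c>15])
E
python3 fl.py
```

```text
t 25.25 p [0.6191 0.0173 0.2041] q [-13.8  14.3 101.6  26.1  22.1  58. ] F [-1.2 -0.3 -6.9] w 0.0102 gf 34.4
[[0.708, -0.029, 0.706], [-0.038, -0.999, -0.003], [0.705, -0.025, -0.709]]
top [(-35, 20), (-10, 102), (10, 65), (15, 641), (20, 237)]
scene [(15, 653), (20, 683), (25, 31)]
```

The flap follows and is now about 20° open. I'll continue.

Request:
apply_moves:
  series:
    - [-6.5,0,-9,0,0,0,0.05]
    - [-7,0,-8,0,0,0,0.05]
    - [-8,0,-8,0,0,0,0.05]
    - [-8,0,-7,0,0,0,0.05]
    - [-9,0,-6,0,0,0,0.05]
    - [-9.5,0,-5.5,0,0,0,0.05]
    - [0,0,0,0,0,0,0.05]

```text
time_s: 26.22
position: [0.5557, 0.0177, 0.203]
tool_rot: [[0.704, -0.032, 0.71], [-0.039, -0.999, -0.007], [0.71, -0.023, -0.704]]
ft_force: [0.7, -8.5, -7.1]
grip_width: 0.009
gripper_force: 34.4
```

```bash
python3 fl.py
```

```text
t 26.23 p [0.5557 0.0177 0.203 ] q [-16.1   8.3 110.5  33.5  20.2  48.9] F [ 0.7 -8.5 -7.1] w 0.009 gf 34.4
[[0.704, -0.032, 0.71], [-0.039, -0.999, -0.007], [0.71, -0.023, -0.704]]
top [(-35, 25), (-10, 108), (40, 160), (45, 235)]
scene [(-10, 72), (-5, 33), (40, 188), (45, 936), (50, 38)]
```

Request:
apply_moves:
  series:
    - [-10,0,-4.5,0,0,0,0.05]
    - [-10,0,-4,0,0,0,0.05]
    - [-10.5,0,-3,0,0,0,0.05]
    - [0,0,0,0,0,0,0.05]

```text
time_s: 26.82
position: [0.5274, 0.0178, 0.1914]
tool_rot: [[0.7, -0.034, 0.713], [-0.039, -0.999, -0.01], [0.713, -0.02, -0.701]]
ft_force: [-2.9, -11.2, 2.3]
grip_width: 0.0081
gripper_force: 35.0
```

```bash
python3 fl.py
```

```text
t 26.82 p [0.5274 0.0178 0.1914] q [-17.5   6.6 115.5  41.6  17.9  39.6] F [ -2.9 -11.2   2.3] w 0.0081 gf 35.0
[[0.7, -0.034, 0.713], [-0.039, -0.999, -0.01], [0.713, -0.02, -0.701]]
top [(-35, 27), (-10, 107), (50, 84), (55, 147)]
scene [(-10, 104), (-5, 60), (50, 18), (55, 613), (60, 286)]
```

Request:
apply_moves:
  series:
    - [0,0,0,0,0,0,0.4]
    - [0,0,0,0,0,0,0.5]
    - [0,0,0,0,0,0,0.5]
    - [0,0,-25,0,0,0,0.5]
    - [0,0,-40,0,0,0,0.5]
    - [20,0,-40,0,0,0,0.2]
    - [30,0,-30,0,-10,0,0]
    - [20,0,-20,0,-10,0,0]
    - [0,0,0,0,-10,0,0]
    - [0,0,0,0,0,0,0]

```text
time_s: 28.18
position: [0.4736, 0.0214, 0.3351]
tool_rot: [[0.951, -0.014, 0.309], [-0.023, -0.999, 0.026], [0.309, -0.032, -0.951]]
ft_force: [-0.2, 0.7, -0.8]
grip_width: 0.0001
gripper_force: 0.0
```

```bash
python3 fl.py; python3 - <<'E'
from h import *
R=tool(15,0);go((.605,.085,.33),R)
E
```

```text
t 28.18 p [0.4736 0.0214 0.3351] q [-15.6   0.8  82.7   6.3  79.5  75.3] F [-0.2  0.7 -0.8] w 0.0001 gf 0.0
[[0.951, -0.014, 0.309], [-0.023, -0.999, 0.026], [0.309, -0.032, -0.951]]
top [(-35, 29), (-10, 98), (50, 84), (55, 152)]
scene [(-10, 111), (-5, 49), (50, 32), (55, 864), (60, 397)]
shift [123.8 -65.1  47. ] turn [-1.5 -3.  -1.3]
```

Request:
apply_moves:
  series:
    - [41,-22,16,-1.5,-3,-1.3,0]
    - [41,-22,16,0,0,0,0]
    - [41,-21,15,0,0,0,0]
    - [0,0,0,0,0,0,0]

```text
time_s: 28.78
position: [0.6042, 0.0867, 0.3221]
tool_rot: [[0.966, 0.001, 0.257], [0.001, -1.0, 0.001], [0.257, -0.001, -0.966]]
ft_force: [0.2, 0.0, 0.4]
grip_width: -0.0002
gripper_force: 0.0
```

```bash
python3 - <<'E'
from h import *
st();go((.605,.085,.215),tool(15,0))
cv2.imwrite("pics/e.png",cv2.resize(get_image("scene")["frame"][60:260,220:460,::-1],None,fx=3,fy=3,interpolation=2)[:600])
E
```

```text
t 28.77 p [0.6042 0.0867 0.3221] q [-3.4 17.7 63.3  0.9 84.3 86.6] F [0.2 0.  0.4] w -0.0002 gf 0.0
[[0.966, 0.001, 0.257], [0.001, -1.0, 0.001], [0.257, -0.001, -0.966]]
shift [-26.7   1.8 103.7] turn [-0.1  0.1  0. ]
```

View pics/e.png

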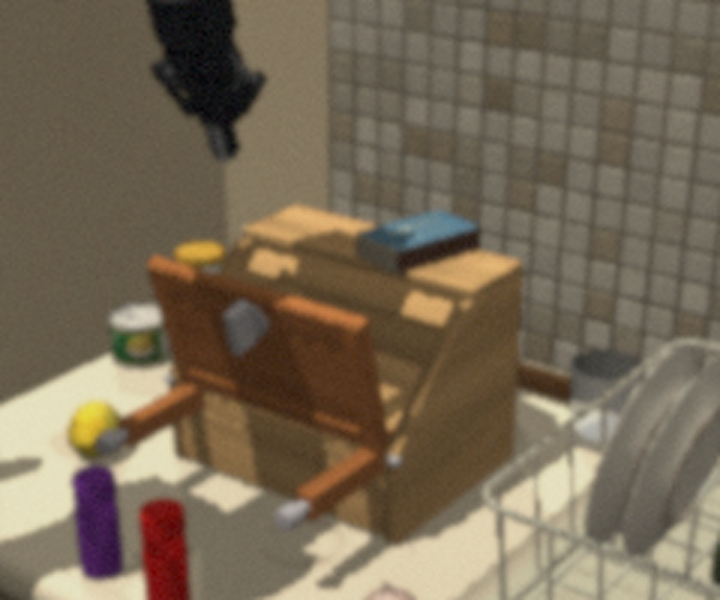

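The flap stands just past upright. Its knob, at (245,330), has been turned, and the closed fingers are at (225,150), above and behind the flap. I'll descend behind it.

Request:
apply_moves:
  series:
    - [-9,0,35,0,0,0,0]
    - [-9,0,35,0,0,0,0]
    - [-9,0,28,0,0,0,0]
    - [0,0,6,0,0,0,0]
    - [0,0,0,0,0,0,0]

```text
time_s: 29.45
position: [0.6042, 0.0852, 0.2183]
tool_rot: [[0.966, -0.002, 0.26], [-0.002, -1.0, -0.0], [0.26, -0.0, -0.966]]
ft_force: [0.7, 0.1, -0.9]
grip_width: 0.0
gripper_force: 0.0
```

```bash
python3 - <<'E'
from h import *
st()
prev=telemetry.observe()["position"];H=np.array([.577,.1]);r=.105
R=np.array(telemetry.observe()["tool_rot"])
for b in (13,20,30,40,50,60,70,80,85,90):
    B=np.radians(b);t=max(0,15-(b-13)*.6);T=tool(t,0)
    c=H+r*np.array([-np.sin(B),np.cos(B)])+.014*np.array([np.cos(B),np.sin(B)])
    p=np.array([c[0],.0867,c[1]])+T@np.array([.011,0,0])
    print(b,round(t,1),p.round(4),"shift",(R.T@(p-prev)*1000).round(1),"turn",Ro.from_matrix(R.T@T).as_rotvec(degrees=True).round(1));prev=p;R=T
E
```

```text
t 29.45 p [0.6042 0.0852 0.2183] q [-3.5 20.4 76.   1.  68.5 86.4] F [ 0.7  0.1 -0.9] w 0.0 gf 0.0
[[0.966, -0.002, 0.26], [-0.002, -1.0, -0.0], [0.26, -0.0, -0.966]]
13 15.0 [0.5776 0.0867 0.2083] shift [-28.3  -1.4   2.8] turn [ 0.  -0.1 -0.1]
20 10.8 [0.565  0.0867 0.2055] shift [-12.9   0.   -0.6] turn [-0.  -4.2 -0. ]
30 4.8 [0.5476 0.0867 0.1989] shift [-18.4  -0.    3.3] turn [-0. -6. -0.]
40 0 [0.5312 0.0867 0.1894] shift [-17.1  -0.    8. ] turn [ 0.  -4.8 -0. ]
50 0 [0.5166 0.0867 0.1782] shift [-14.7  -0.   11.2] turn [0. 0. 0.]
60 0 [0.5041 0.0867 0.1646] shift [-12.5  -0.   13.6] turn [0. 0. 0.]
70 0 [0.4941 0.0867 0.1491] shift [-9.9 -0.  15.6] turn [0. 0. 0.]
80 0 [0.487  0.0867 0.132 ] shift [-7.1 -0.  17. ] turn [0. 0. 0.]
85 0 [0.4846 0.0867 0.1231] shift [-2.4 -0.   8.9] turn [0. 0. 0.]
90 0 [0.483  0.0867 0.114 ] shift [-1.6 -0.   9.1] turn [0. 0. 0.]
```

Request:
apply_moves:
  series:
    - [-14,0,1,0,0,0,0]
    - [-14,0,2,0,0,0,0]
    - [-7,0,-0.5,0,-2,0,0]
    - [-6,0,0,0,-2.2,0,0]
    - [-9,0,1.5,0,-3,0,0]
    - [-9,0,2,0,-3,0,0]
    - [-9,0,4,0,-2.4,0,0]
    - [-8,0,4,0,-2.4,0,0]
    - [-7.5,0,5.5,0,0,0,0]
    - [-7,0,5.5,0,0,0,0]
    - [0,0,0,0,0,0,0]

```text
time_s: 30.82
position: [0.516, 0.0858, 0.1772]
tool_rot: [[1.0, -0.001, -0.002], [-0.001, -1.0, 0.0], [-0.002, -0.0, -1.0]]
ft_force: [-0.5, 0.0, -0.8]
grip_width: -0.0004
gripper_force: 0.0
```

```bash
python3 fl.py
```

```text
t 30.82 p [0.516  0.0858 0.1772] q [-3.5 20.5 81.4  0.  78.3 86.5] F [-0.5  0.  -0.8] w -0.0004 gf 0.0
[[1.0, -0.001, -0.002], [-0.001, -1.0, 0.0], [-0.002, -0.0, -1.0]]
top [(-35, 27), (-10, 107), (65, 40), (70, 73), (75, 271), (80, 129)]
scene [(-35, 59), (-10, 113), (-5, 46), (65, 17), (70, 59), (75, 19), (80, 344), (85, 283)]
```

Request:
apply_moves:
  series:
    - [-7,0,7,0,0,0,0]
    - [-6,0,7,0,0,0,0]
    - [-6,0,7,0,0,0,0]
    - [-5,0,8,0,0,0,0]
    - [-4,0,8,0,0,0,0]
    - [-3,0,8,0,0,0,0]
    - [-2,0,6,0,0,0,0]
    - [-1,0,5,0,0,0,0]
    - [0,0,4,0,0,0,0]
    - [0,0,0,0,0,0,0]

```text
time_s: 32.17
position: [0.4831, 0.0857, 0.1175]
tool_rot: [[1.0, -0.001, -0.001], [-0.001, -1.0, 0.0], [-0.001, -0.0, -1.0]]
ft_force: [-0.1, -0.0, 0.4]
grip_width: 0.0003
gripper_force: 0.0
```

```bash
sed -i 's/d\[:,2\]>.02/d[:,2]>-.02/' fl.py; python3 fl.py
```

```text
t 32.17 p [0.4831 0.0857 0.1175] q [-3.8 21.1 91.7  0.  67.3 86.3] F [-0.1 -0.   0.4] w 0.0003 gf 0.0
[[1.0, -0.001, -0.001], [-0.001, -1.0, 0.0], [-0.001, -0.0, -1.0]]
top [(-50, 85), (-45, 34), (-40, 24), (-35, 27), (-10, 103), (-5, 16), (95, 34), (100, 62), (105, 158), (110, 351), (115, 43)]
scene [(-50, 51), (-45, 44), (-40, 29), (-35, 58), (-10, 104), (-5, 53), (80, 25), (85, 47), (90, 76), (95, 86), (100, 102), (105, 160), (110, 360), (115, 168), (130, 70), (135, 151), (140, 76)]
```

Request:
apply_moves:
  series:
    - [-1,0,4,0,0,0,0]
    - [0,0,4,0,0,0,0]
    - [0,0,4,0,0,0,0]
    - [0,0,3,0,0,0,0]
    - [0,0,3,0,0,0,0]
    - [0,0,0,0,0,0,0]

```text
time_s: 33.02
position: [0.482, 0.0857, 0.0995]
tool_rot: [[1.0, -0.001, -0.001], [-0.001, -1.0, 0.0], [-0.001, -0.0, -1.0]]
ft_force: [1.0, 0.2, 0.3]
grip_width: -0.0004
gripper_force: 0.0
```

```bash
python3 fl.py; python3 - <<'E'
from h import *
P=cloud(get_image("top")).reshape(-1,3)
for x in np.arange(.43,.58,.02):
    q=P[(abs(P[:,0]-x)<.006)&(P[:,1]>-.1)&(P[:,1]<.04)&(P[:,2]>.03)&(P[:,2]<.2)];print(round(x,2),len(q),np.median(q[:,2]).round(4) if len(q) else"")
E
```

```text
t 33.02 p [0.482  0.0857 0.0995] q [-3.8 22.3 93.3  0.  64.4 86.3] F [1.  0.2 0.3] w -0.0004 gf 0.0
[[1.0, -0.001, -0.001], [-0.001, -1.0, 0.0], [-0.001, -0.0, -1.0]]
top [(-50, 83), (-45, 40), (-40, 32), (-35, 23), (-10, 106), (105, 25), (110, 73), (115, 176), (120, 325), (125, 33)]
scene [(-50, 51), (-45, 42), (-40, 37), (-35, 51), (-10, 104), (-5, 51), (85, 48), (90, 98), (95, 69), (100, 49), (105, 86), (110, 137), (115, 238), (120, 459), (125, 131), (135, 102), (140, 66)]
0.43 77 0.1286
0.45 136 0.1283
0.47 105 0.1257
0.49 115 0.1233
0.51 109 0.1219
0.53 107 0.1199
0.55 111 0.1179
0.57 112 0.1161
```

Request:
apply_moves:
  series:
    - [0,0,2.5,0,0,0,0]
    - [0,0,2.5,0,0,0,0]
    - [0,0,2,0,0,0,0]
    - [0,0,2,0,0,0,0]
    - [0,0,1,0,0,0,0]
    - [0,0,0,0,0,0,0]

```text
time_s: 33.92
position: [0.4821, 0.0857, 0.0897]
tool_rot: [[1.0, -0.001, -0.0], [-0.001, -1.0, 0.0], [-0.0, -0.0, -1.0]]
ft_force: [-0.2, 1.0, 0.4]
grip_width: -0.0003
gripper_force: 0.0
```

```bash
cat > lv.py <<'E'
from h import *
st()
P=cloud(get_image("top")).reshape(-1,3)
q=P[(P[:,0]>.44)&(P[:,0]<.565)&(P[:,1]>-.1)&(P[:,1]<.14)&(P[:,2]>.095)&(P[:,2]<.135)]
for _ in range(5):
    c=np.polyfit(q[:,0],q[:,2],1);q=q[abs(q[:,2]-np.polyval(c,q[:,0]))<.006]
print("slope deg above level",np.degrees(np.arctan(-c[0])).round(2),"z at .44,.56",np.polyval(c,[.44,.56]).round(4),len(q))
E
python3 lv.py
```

```text
t 33.92 p [0.4821 0.0857 0.0897] q [-3.8 23.  94.1  0.  62.9 86.3] F [-0.2  1.   0.4] w -0.0003 gf 0.0
[[1.0, -0.001, -0.0], [-0.001, -1.0, 0.0], [-0.0, -0.0, -1.0]]
slope deg above level 0.68 z at .44,.56 [0.1159 0.1145] 1081
```

Request:
apply_moves:
  series:
    - [0,0,1,0,0,0,0]
    - [0,0,1,0,0,0,0]
    - [0,0,1,0,0,0,0]
    - [0,0,0,0,0,0,0]

```text
time_s: 34.48
position: [0.4821, 0.0857, 0.0875]
tool_rot: [[1.0, -0.001, 0.0], [-0.001, -1.0, -0.0], [0.0, 0.0, -1.0]]
ft_force: [-3.5, -1.4, 9.6]
grip_width: -0.0001
gripper_force: 4.4
```

```bash
python3 lv.py
```

```text
t 34.48 p [0.4821 0.0857 0.0875] q [-3.8 23.2 94.3 -0.  62.5 86.3] F [-3.5 -1.4  9.6] w -0.0001 gf 4.4
[[1.0, -0.001, 0.0], [-0.001, -1.0, -0.0], [0.0, 0.0, -1.0]]
slope deg above level -0.29 z at .44,.56 [0.1134 0.114 ] 1061
```

Request:
apply_moves:
  series:
    - [0,0,-10,0,0,0,0]
    - [0,0,-40,0,0,0,0]
    - [0,0,-60,0,0,0,0]
    - [0,0,-60,0,0,0,0]
    - [0,40,-30,0,0,0,0]
    - [0,55,0,0,0,0,0]
    - [0,55,0,0,0,0,0]
    - [0,55,0,0,0,0,0]
    - [0,0,0,0,0,0,0]
    - [0,0,0,0,0,0,0]

```text
time_s: 35.78
position: [0.4819, -0.119, 0.287]
tool_rot: [[1.0, -0.001, -0.0], [-0.001, -1.0, 0.0], [-0.0, -0.0, -1.0]]
ft_force: [-0.4, 0.4, -0.3]
grip_width: 0.0001
gripper_force: 0.0
```

```bash
python3 lv.py; python3 - <<'E'
from h import *
a=get_image("scene");b=get_image("top")
cv2.imwrite("pics/f.png",np.hstack([cv2.resize(a["frame"][100:300,190:430],(432,360),interpolation=2),cv2.resize(b["frame"][130:260,190:320],(360,360),interpolation=2)])[:,:,::-1])
for n,i in(("top",b),("scene",a)):
    P=cloud(i).reshape(-1,3)
    for nm,lo,hi in(("jar",(.38,.26,.06),(.46,.34,.12)),("lemon",(.47,.18,.02),(.6,.3,.07)),("purple",(.34,.03,.05),(.41,.1,.12)),("garlic",(.42,-.25,.02),(.5,-.15,.06)),("latch/bar",(.42,-.06,.05),(.48,.09,.085)),("kL",(.4,.1,.07),(.47,.17,.097)),("kR",(.4,-.13,.07),(.47,-.06,.097))):
        q=P[((P>lo)&(P<hi)).all(1)]
        if len(q)>5: print(n,nm,len(q),np.median(q,0).round(3),np.percentile(q,[3,97],axis=0).round(3).tolist())
E
```

```text
t 35.77 p [ 0.4819 -0.119   0.287 ] q [-27.6  13.6  73.    0.   93.4  62.5] F [-0.4  0.4 -0.3] w 0.0001 gf 0.0
[[1.0, -0.001, -0.0], [-0.001, -1.0, 0.0], [-0.0, -0.0, -1.0]]
slope deg above level -0.69 z at .44,.56 [0.113  0.1144] 1342
top jar 122 [0.42  0.3   0.104] [[0.404, 0.285, 0.065], [0.439, 0.322, 0.11]]
top lemon 222 [0.532 0.238 0.049] [[0.502, 0.215, 0.033], [0.566, 0.267, 0.061]]
top purple 107 [0.377 0.07  0.105] [[0.361, 0.054, 0.064], [0.396, 0.088, 0.113]]
top garlic 112 [ 0.464 -0.202  0.036] [[0.445, -0.228, 0.021], [0.488, -0.183, 0.049]]
scene jar 238 [0.412 0.293 0.091] [[0.4, 0.284, 0.062], [0.436, 0.318, 0.109]]
scene lemon 102 [0.511 0.239 0.05 ] [[0.498, 0.218, 0.022], [0.547, 0.256, 0.062]]
scene purple 341 [0.369 0.06  0.087] [[0.357, 0.051, 0.052], [0.392, 0.085, 0.109]]
scene garlic 246 [ 0.455 -0.209  0.035] [[0.441, -0.226, 0.021], [0.478, -0.184, 0.049]]
scene latch/bar 37 [0.439 0.012 0.077] [[0.432, 0.009, 0.069], [0.46, 0.02, 0.083]]
scene kL 7 [0.446 0.134 0.083] [[0.434, 0.122, 0.078], [0.448, 0.143, 0.094]]
scene kR 31 [ 0.448 -0.106  0.086] [[0.446, -0.109, 0.078], [0.463, -0.091, 0.093]]
```

View pics/f.png

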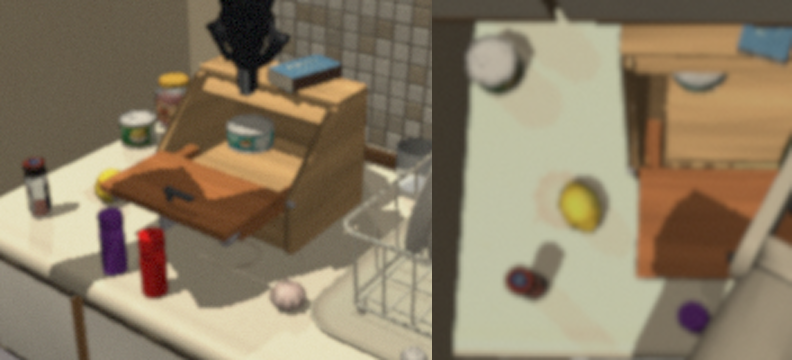

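The final picture shows the flap lying level at (200,195), with the latch bar still in the released position. The jar stands upright at (37,185) and the lemon and garlic have not moved. I'm handing in.

```bash
python3 -c "
from rig import env
print(env.close_job())"
```

```text
the job is handed in; nothing more can be done
None
```

The job is handed in at about 36 s: the spice jar stands upright at (0.42, 0.30), both supports are fully out, the latch is turned and the flap lies level on the supports; the lemon and garlic measured unmoved, and the salt shaker was not re-measured, but the arm stayed well above it.

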